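Enter the colour code on the pantry lock box and hold its release

ROBOT

A 7-joint arm with a two-finger parallel gripper is mounted at the origin on a cart in front of the work surface, level with it; the furniture and walls round the work are solid. World frame = base frame: x ahead of the robot, y to its left, z up, the work surface at z = 0. Lengths are in m, angles in rad, forces in N, time in s.
With the tool pointing down it reaches from about 0.35 to 0.9 m from the base axis. Payload 8.1 kg.
Tool frame: the origin (TCP) lies at the very end of the fingers, on their centre line; the grasp point (between the pads) lies 19 mm behind it (hold_point_z is the distance from the TCP to the grasp point, in m); z points along the fingers, y is the line along which they close (so a half turn about z gives the same grasp; the last joint's range is limited). The gripper opens to 85 mm and grips with 20 to 120 N. Pads are 22 mm wide; open, the fingers measure 114 mm over their backs; the gripper's body (76 mm by 85 mm) begins 54 mm behind the grasp point. The pads swing forward as they close: fully open they stand 13 mm farther back than shut.
Start: joints at [-1.441, 0.434, 0.025, 1.573, -0.012, 1.134, -0.075], TCP at [0.144, 0.608, 0.194] pointing down, gripper open.
Joint ranges: [-2.62, 2.62], [-0.44, 2.09], [-1.27, 1.32], [0.08, 2.57], [-1.32, 4.46], [0.12, 2], [-2.74, 2.74]. Speed limits (rad/s): [2.22, 2.22, 3.01, 3.01, 3.14, 3.14, 3.14].

INTERFACE

Orientations are given as [roll, pitch, yaw] about the fixed x, y, z axes, in that order (R = Rz(yaw) Ry(pitch) Rx(roll)).
In Python, from station import * gives the robot as it stands.
- The arm moves only by the tool apply_moves, never from a script. Its argument "series" is a list that holds one entry, the list of rows, each a list of 5 numbers: the opening, from 0 (shut) to 1 (fully open), then the shift along the tool's x, y, z in units of 40 mm (1.0 is 40 mm), then the turn about the tool's z in units of 6 degrees (1.0 is 6 degrees). A call has exactly 5 rows; each row shifts and turns the commanded pose from where the row before left it, along the tool's axes as they then stand; what a row does not reach is not made up. A row lasts 1/8 s, in which the tool goes at most 62.5 mm and 10.7 degrees, less where a joint would pass 70% of its speed; a pose out of reach is approached as far as the arm can. A call is refused whole if a number of a shift passes 1 or a number of a turn 1, either way. A call with a gripper value outside its range is refused whole. The fingers move at their own pace and stop on an object; "squeeze" is the grip in N (left out, the last holds). Time passes only in rows, so rows that do not move let the fingers close, or fill a call up. It gives the time, the measured TCP pose, the force, the opening and the grip force at its end, in the units of the state.
- read_state(): the state, without advancing time (a new reading comes with each control period).
- camera(name): name is "scene" or "top" or "wrist"; returns the picture (480x640x3 uint8, red, green, blue); there is no depth.
- camera_model(name): a dict with "fov_y" (degrees; the focal length in pixels is half the picture's height over the tangent of half this angle, whatever the lens; pixels are square), "cx", "cy" (the principal point, pixels), "eye" and "orientation" of the camera in the world. Camera axes: x right, y down, z forward; pixel columns grow to the right and rows downward; lengths in m; the calibration is good to about 2 mm. A picture is of the moment at which its call begins: read the wrist's pose just before it. camera_model takes no time and is no camera call; for the wrist camera it gives the pose at the moment of the call.
- close_job(): hands the job in; it is judged then, once.
Trained networks look in the newest picture that a camera, given by its name, has taken for a name from the list of things; names that differ only in an ending like _2 or _b are one class to them, and where a whole thing is asked for, a point or a joint stands for the part that bears it (a point fixed in the world has none). Each returns a list of dicts, best first, with "confidence" (0 to 1); they miss things now and then, are a little off and sometimes report something else, mostly with a low value. They report only what shows in the picture. A call takes as long as a camera call.
- spot_in(camera, query): "point" ([x, y, z] in m, in world coordinates, good to about 4 mm: the middle of the surface that is visible of it).
- outline_of(camera, query): "mask" (480x640 bool, what is visible of it).
The state is a dict: "time": time; "joints": joint angles; "qd": joint speeds; "joint_efforts": joint torques, N m; "eef_pos": TCP position; "orientation": TCP orientation; "wrist_force": force on the tool from outside, world axes, zero at the start; "wrist_torque": the same for the moment, N m; "gripper_width": finger opening in m; "finger_force": force on a finger pad.
Only numpy, scipy, OpenCV 4.12 (cv2) and the standard library are available. Lean on these libraries where they do the work, as an engineer would, in place of code of your own. Each camera call takes 0.05 s, during which the arm holds its last target. There are 200 camera calls.

TASK

Open the lock on the grey lock box: press its blue, then its yellow, then its red button fully down (each stays down), and leave the green and white ones up. Then push the steel release plate on the front edge of its lid fully down, and finish while still holding it down with the fingers. Only press: do not lift or push about any of the things standing round the box.

Things in the scene. Friction and masses are not known exactly. Their poses are not given: they have to be found in the camera images.
- lockbox: grey steel lock box, fixed to the worktop, 170 (x) x 240 (y) x 84 mm high. Origin: centre of its underside, on the worktop; x points to its hinged back, y to its left, z up. Its lid carries five round push buttons (three in the back row, two in the row in front of it; which colour is where varies) and, along its front edge, the release plate
- release (a joint): travel of the steel release plate: 0 up, 0.008 m fully down. Spring-loaded: starts to move at 2 N, fully down at 6 N, and comes back up when let go. The box must not be released before the code is in
- release_top (a point): centre of the top face of the release plate, a bare steel bar 26 (x) x 76 mm (y) along the front edge of the lid; top 96 mm above the worktop when up; axes as the lock box. It moves down with the plate
- blue (a joint): travel of the blue button: 0 up, 0.008 m fully down, pressed straight down with about 4 to 5 N against friction; it stays where it is pushed to and cannot be brought up again
- blue_top (a point): centre of the top face of the round blue button (28 mm across; top 100 mm above the worktop, 16 mm above the lid, when up; neighbouring buttons at least 65 mm from centre to centre); it moves down with the button; axes as the lock box
- yellow (a joint): travel of the yellow button: 0 up, 0.008 m fully down, pressed straight down with about 4 to 5 N against friction; it stays where it is pushed to and cannot be brought up again
- yellow_top (a point): centre of the top face of the round yellow button (28 mm across; top 100 mm above the worktop, 16 mm above the lid, when up; neighbouring buttons at least 65 mm from centre to centre); it moves down with the button; axes as the lock box
- red (a joint): travel of the red button: 0 up, 0.008 m fully down, pressed straight down with about 4 to 5 N against friction; it stays where it is pushed to and cannot be brought up again
- red_top (a point): centre of the top face of the round red button (28 mm across; top 100 mm above the worktop, 16 mm above the lid, when up; neighbouring buttons at least 65 mm from centre to centre); it moves down with the button; axes as the lock box
- green (a joint): travel of the green button: 0 up, 0.008 m fully down, pressed straight down with about 4 to 5 N against friction; it stays where it is pushed to and cannot be brought up again
- green_top (a point): centre of the top face of the round green button (28 mm across; top 100 mm above the worktop, 16 mm above the lid, when up; neighbouring buttons at least 65 mm from centre to centre); it moves down with the button; axes as the lock box
- white (a joint): travel of the white button: 0 up, 0.008 m fully down, pressed straight down with about 4 to 5 N against friction; it stays where it is pushed to and cannot be brought up again
- white_top (a point): centre of the top face of the round white button (28 mm across; top 100 mm above the worktop, 16 mm above the lid, when up; neighbouring buttons at least 65 mm from centre to centre); it moves down with the button; axes as the lock box
- jigger: brass double-cone spirit measure, 45 x 45 x 91 mm, standing loose left of the box. Bystander, not to be moved. Origin: centre of its underside
- lime_1: green lime, 51 x 42 x 42 mm, lying loose left of the box. Bystander, not to be moved. Origin: centre of its underside
- salt_flakes: small glass jar with yellow label and pale lid, 65 mm across, 59 mm high, standing loose left of the box. Bystander, not to be moved. Origin: centre of its underside
- nutmeg_tin: low round tin with grey lid, 57 mm across, 39 mm high, standing loose right of the box. Bystander, not to be moved. Origin: centre of its underside
- shot_glass: clear shot glass, 48 mm across, 58 mm high, standing loose right of the box. Bystander, not to be moved. Origin: centre of its underside
- lemon_1: yellow lemon, 73 x 56 x 57 mm, lying loose to the right. Bystander, not to be moved. Origin: centre of its underside

How it is judged:
On the way, in this order (a step that is already met when the one before it is completed fails the run):
1. the blue button is down, with yellow, red and the release plate still up (value of joint blue above 0.006 m and value of joint each of yellow, red, release below 0.003 m), for 0.1 s.
2. the yellow button is down too, with red and the release plate still up (value of joint each of blue, yellow above 0.006 m and value of joint each of red, release below 0.003 m), for 0.1 s.
3. the red button is down too, with the release plate still up (value of joint each of blue, yellow, red above 0.006 m and value of joint release below 0.003 m), for 0.1 s.
At the end, for the whole second after the job is handed in: Blue, yellow and red stand at least 6 of their 8 mm down, green and white less than 3 mm; the fingers hold the release plate at least 6 of its 8 mm down and press on the box with more than 1 N; no bystander is more than 30 mm from its start (value of joint each of blue, yellow, red, release above 0.006 m and value of joint each of green, white below 0.003 m and contact force between the fingers and lockbox above 1 N and distance of each of jigger, lime_1, salt_flakes, nutmeg_tin, shot_glass, lemon_1 from where it was at the start of the episode below 0.03 m); the arm keeps its last pose, push and grip.
It fails at once if the green or the white button is pressed (3 mm or more) (value of joint any of green, white above 0.003 m).
It fails at once if the release plate is pressed (4 mm or more) before all three code buttons are down (value of joint release above 0.004 m and value of joint any of blue, yellow, red below 0.005 m).
It fails at once if a bystander is lifted, carried or pushed more than 30 mm (distance of any of jigger, lime_1, salt_flakes, nutmeg_tin, shot_glass, lemon_1 from where it was at the start of the episode above 0.03 m).
It also fails if it takes over 48 s, if anything falls off the work surface, if the arm or the gripper's body presses on something with over 40 N, if the wrist force passes 120 N, or if a joint passes its speed limit or range.

## Working session

There is one attempt and no reset: what is moved stays moved. The work goes in short steps, Python scripts to look and compute and a tool call to move; the robot and the scene stay as the last step left them, time stands still between calls to the robot, and variables do not carry over. Pictures are saved under pics/ and viewed, at most 10 in all, crops included, and the job is handed in when it is done.

Besides the shell and the picture viewer there is one more tool, called after "Emit:" as name(argument=value, ...), one argument or row to a line, values as JSON. apply_moves: Moves the arm, as the interface text tells. Its arguments: {"type":"object","properties":{"series":{"type":"array"},"squeeze":{"type":"number"}},"required":["series"]}

```bash
mkdir -p pics
python3 - <<'E'
from station import *
import cv2
s=read_state();print(s['time'],s['eef_pos'],s['orientation'],s['gripper_width'])
for c in ['top','scene']:
    im=camera(c);cv2.imwrite(f'pics/{c}.png',im[:,:,::-1]);print(c,camera_model(c))
for q in ['blue_top','yellow_top','red_top','green_top','white_top','release_top','lockbox']:
    for c in ['top','scene']:
        print(q,c,[(r['point'],round(r['confidence'],2)) for r in spot_in(c,q)[:2]])
print(read_state()['time'])
E
```

```text
0.0 [0.14409605 0.60759235 0.19352366] [-3.14001466e+00  1.27029989e-04  2.90875285e+00] 0.08553663832328585
top {'fov_y': 55.256833041012534, 'cx': 325.21922752934285, 'cy': 239.0628856978196, 'eye': array([ 0.35222401, -0.05350759,  1.25212936]), 'orientation': array([-2.98801011, -0.01987344, -1.58143867])}
scene {'fov_y': 45.21959200183629, 'cx': 316.9292359554958, 'cy': 238.09785804123132, 'eye': array([-0.20242657, -0.95781822,  1.05553444]), 'orientation': array([-2.26837142,  0.00792548, -0.67998488])}
blue_top top [([0.5047, -0.0455, 0.0989], 0.68), ([0.5551, -0.0031, 0.1028], 0.41)]
blue_top scene [([0.5596, -0.0059, 0.0996], 0.58)]
yellow_top top []
yellow_top scene []
red_top top [([0.5414, 0.0594, 0.0971], 0.39)]
red_top scene [([0.534, 0.0538, 0.0966], 0.43), ([0.4895, 0.0137, 0.0969], 0.18)]
green_top top []
green_top scene [([0.4883, 0.0151, 0.0968], 0.48)]
white_top top [([0.5033, -0.0453, 0.0977], 0.46)]
white_top scene [([0.501, -0.0529, 0.0981], 0.63), ([0.4376, -0.0306, 0.093], 0.33)]
release_top top [([0.4463, 0.1686, 0.0581], 0.25)]
release_top scene [([0.4436, -0.0285, 0.0966], 0.5)]
lockbox top [([0.4956, -0.0173, 0.0826], 0.86), ([0.446, 0.1688, 0.0568], 0.3)]
lockbox scene []
0.8
```

View pics/top.png

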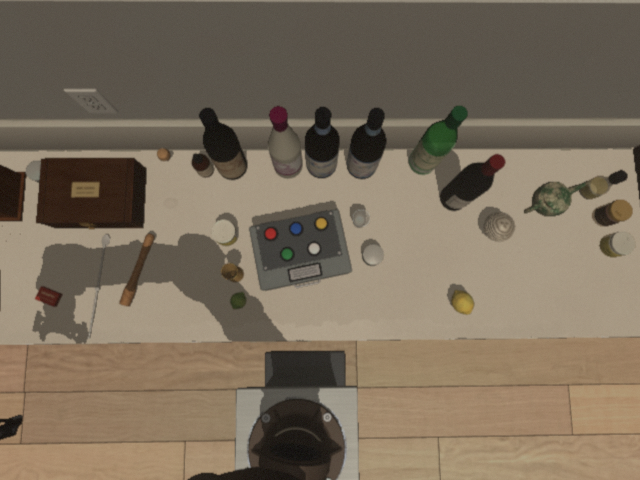

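View pics/scene.png

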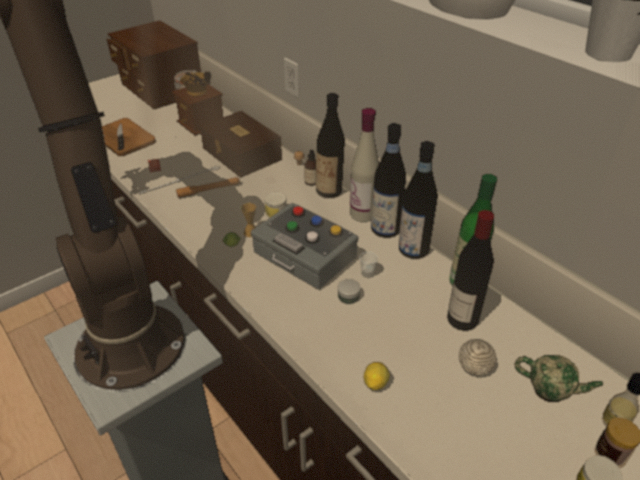

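The top view shows the box rotated slightly. Pixel positions are red (271,234), blue (296,229), yellow (321,224), green (287,254), white (314,248) and plate (305,272). The scene view agrees: blue (316,220), yellow (336,230), red (298,211), green (292,226), white (312,237), plate (288,243). The network mixed up colours, so I'll measure the colours myself.

```bash
cat > h.py <<'E'
import numpy as np, cv2
from scipy.spatial.transform import Rotation as R
def ray(m,u,v,z):
    f=240/np.tan(np.radians(m['fov_y']/2))
    d=R.from_euler('xyz',m['orientation']).apply([(u-m['cx'])/f,(v-m['cy'])/f,1])
    e=np.array(m['eye']);return e+d*(z-e[2])/d[2]
def blob(im,u,v,r=7,rel=0.5):
    a=im[v-r:v+r+1,u-r:u+r+1].astype(float)
    bg=np.median(np.r_[a[0],a[-1],a[:,0],a[:,-1]],axis=0)
    d=np.linalg.norm(a-bg,axis=2);m=d>rel*np.percentile(d,97)
    n,l,st,c=cv2.connectedComponentsWithStats(m.astype(np.uint8))
    k=1+np.argmax(st[1:,4]);return c[k]+[u-r,v-r],st[k,4]
E
python3 - <<'E'
from station import *
from h import *
P={'top':dict(red=(271,234),blue=(296,229),yellow=(321,224),green=(287,254),white=(314,248)),
'scene':dict(red=(298,211),blue=(316,220),yellow=(336,230),green=(292,226),white=(312,237))}
for c in P:
    im=cv2.imread(f'pics/{c}.png');m=camera_model(c)
    for q,(u,v) in P[c].items():
        p,n=blob(im,u,v,8 if c=='top' else 7);print(c,q,p.round(1),n,ray(m,*p,.1 if c=='top' else .097).round(4))
m=camera_model('top');print('release',ray(m,305,272,.096),ray(camera_model('scene'),288,243,.096))
im=cv2.imread('pics/top.png')[195:305,235:365];cv2.imwrite('pics/c.png',cv2.resize(im,None,fx=5,fy=5,interpolation=cv2.INTER_CUBIC))
E
```

```text
top red [270.3 233.1] 95 [0.5468 0.0612 0.1   ]
top blue [295.8 228.4] 150 [ 0.5583 -0.0036  0.1   ]
top yellow [320.7 222.9] 81 [ 0.5723 -0.0673  0.1   ]
top green [286.9 253.7] 175 [0.4937 0.019  0.1   ]
top white [313.7 248.2] 83 [ 0.5072 -0.0487  0.1   ]
scene red [299.3 207.9] 71 [0.5549 0.0685 0.097 ]
scene blue [320.1 214.2] 26 [0.5811 0.0094 0.097 ]
scene yellow [336.9 227.2] 82 [ 0.5799 -0.0625  0.097 ]
scene green [292.2 227. ] 120 [0.4891 0.0137 0.097 ]
scene white [311.6 235.3] 67 [ 0.5071 -0.0461  0.097 ]
release [ 0.44731993 -0.02650097  0.096     ] [ 0.44188489 -0.03079792  0.096     ]
```

View pics/c.png

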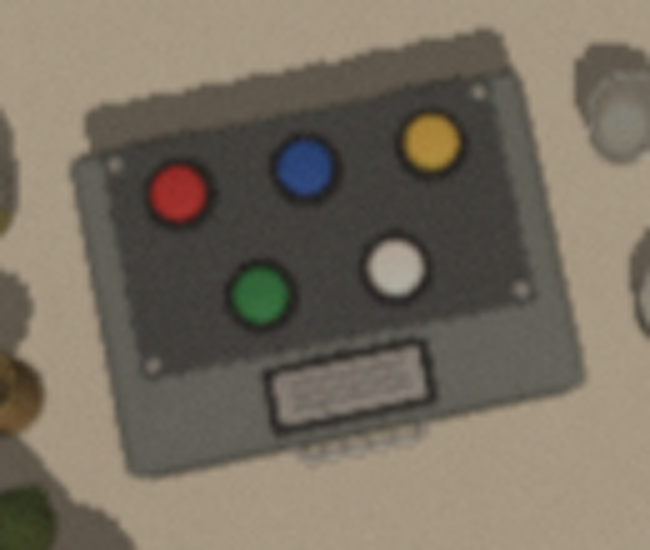

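Crop confirms it: back row red/blue/yellow, front row green/white, plate centred below. Spacing is about 65 mm and yaw about 0.19, which agrees with the given sizes. I'll close the fingers and travel above blue.

Emit:
apply_moves(
  series=[
    [[0,-1,-0.92,0,0],[0,-1,-0.92,0,0],[0,-1,-0.92,0,0],[0,-1,-0.92,0,0],[0,-1,-0.92,0,0]],
  ],
  squeeze=30,
)

```text
time: 1.42
eef_pos: [0.2973, 0.3815, 0.1946]
orientation: [3.141, 0.0, 2.909]
wrist_force: [1.7, 0.9, -0.2]
gripper_width: 0.0001
finger_force: 0.0
```

Emit:
apply_moves(
  series=[
    [[0,-1,-0.92,0,0],[0,-1,-0.92,0,0],[0,-1,-0.92,0,0],[0,-1,-0.92,0,0],[0,-1,-0.92,0,0]],
  ],
)

```text
time: 2.05
eef_pos: [0.4494, 0.1564, 0.1947]
orientation: [3.141, 0.001, 2.909]
wrist_force: [0.7, 0.7, -0.5]
gripper_width: -0.0
finger_force: 0.0
```

Emit:
apply_moves(
  series=[
    [[0,-1,-0.92,0,0],[0,-1,-0.92,0,0],[0,-1,-0.92,0,0],[0,0,0,0,0],[0,0,0,0,0]],
  ],
)

```text
time: 2.68
eef_pos: [0.5395, 0.023, 0.1941]
orientation: [3.141, -0.001, 2.908]
wrist_force: [-0.8, 1.7, 0.7]
gripper_width: -0.0001
finger_force: 0.0
```

Emit:
apply_moves(
  series=[
    [[0,-0.6,-0.54,0,0],[0,0,0,1,0],[0,0,0,0.95,0],[0,0,0,0,0],[0,0,0,0,0]],
  ],
)

```text
time: 3.3
eef_pos: [0.5587, -0.0029, 0.1177]
orientation: [3.141, 0.001, 2.91]
wrist_force: [0.7, 0.2, 0.2]
gripper_width: 0.0
finger_force: 0.0
```

Run:
```python
from station import *
import cv2
im=camera('wrist');a=cv2.resize(im,(400,300))
b=cv2.resize(camera('top')[195:305,235:365],(400,338),interpolation=cv2.INTER_CUBIC)[:300]
c=cv2.resize(camera('scene')[170:290,230:390],(400,300),interpolation=cv2.INTER_CUBIC)
import numpy as np
cv2.imwrite('pics/w1.png',np.vstack([np.hstack([a,b]),np.hstack([c,c*0])])[:,:,::-1])
print(read_state()['eef_pos'])
```

```text
[ 0.55920742 -0.00346095  0.11796472]
```

View pics/w1.png

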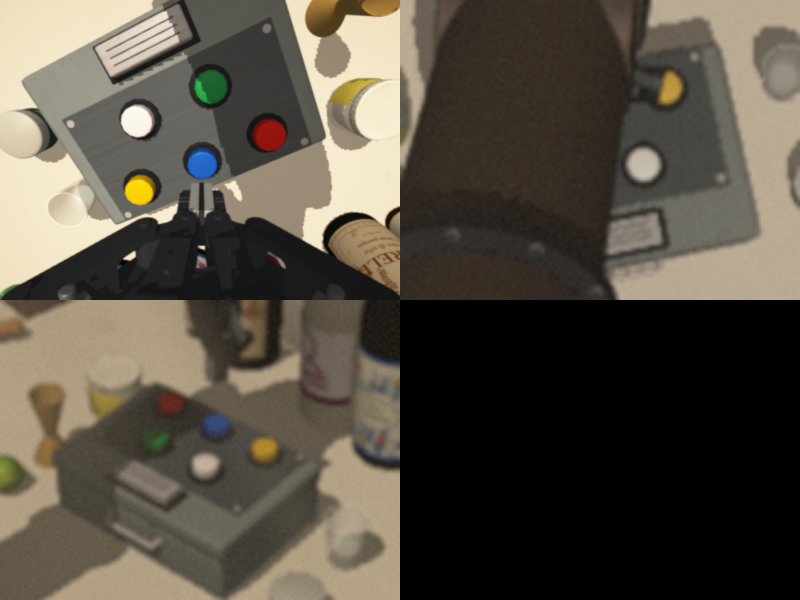

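The wrist view shows the closed tips close to blue. In the scene view the tip sits around row 202, directly above blue. I'll check that against the projection of the TCP.

```bash
cat >> h.py <<'E'
def proj(m,p):
    f=240/np.tan(np.radians(m['fov_y']/2))
    q=R.from_euler('xyz',m['orientation']).inv().apply(np.array(p)-m['eye']);return np.array([m['cx']+f*q[0]/q[2],m['cy']+f*q[1]/q[2]])
E
python3 - <<'E'
from station import *
from h import *
t=read_state()['eef_pos'];im=camera('wrist');m=camera_model('wrist');ms=camera_model('scene')
print('tcp wrist',proj(m,t),'scene',proj(ms,t), 'blue scene', proj(ms,[.5583,-.0036,.1]))
for q,(u,v) in dict(blue=(202,162),red=(269,132),yellow=(140,188),white=(137,119),green=(210,86)).items():
    p,n=blob(im,int(u*1.6),int(v*1.6),34);print(q,(u*1.6,v*1.6),p,n,ray(m,*p,.1).round(4),ray(m,u*1.6,v*1.6,.1).round(4))
print('rel',ray(m,147*1.6,40*1.6,.096))
E
```

```text
tcp wrist [321.949522   277.93298436] scene [316.77259703 213.46694948] blue scene [316.59671798 218.92767152]
blue (323.20000000000005, 259.2) [324.22326389 255.27083333] 2880 [ 0.5536 -0.0008  0.1   ] [ 0.5557 -0.0019  0.1   ]
red (430.40000000000003, 211.20000000000002) [427.58472222 211.07395833] 2880 [0.5417 0.0597 0.1   ] [0.5421 0.0612 0.1   ]
yellow (224.0, 300.8) [223.04342432 303.61538462] 1612 [ 0.5693 -0.0656  0.1   ] [ 0.5676 -0.0645  0.1   ]
white (219.20000000000002, 190.4) [218.90280665 192.57224532] 1924 [ 0.5059 -0.0475  0.1   ] [ 0.5048 -0.047   0.1   ]
green (336.0, 137.6) [321.9175705  145.65075922] 461 [0.4949 0.0117 0.1   ] [0.4926 0.0197 0.1   ]
rel [ 0.44715644 -0.02099134  0.096     ]
```

TCP and blue agree within about 3 mm on two cameras. Pressing blue.

Emit:
apply_moves(
  series=[
    [[0,0.04,0.02,0.3,0],[0,0,0,0.1,0],[0,0,0,0.1,0],[0,0,0,0.08,0],[0,0,0,0,0]],
  ],
)

```text
time: 4.12
eef_pos: [0.5566, -0.0028, 0.0928]
orientation: [-3.141, -0.0, 2.909]
wrist_force: [-0.0, -0.4, 0.3]
gripper_width: 0.0001
finger_force: 0.0
```

Emit:
apply_moves(
  series=[
    [[0,0,0,0.04,0],[0,0,0,0.04,0],[0,0,0,0,0],[0,0,0,0,0],[0,0,0,0,0]],
  ],
)

```text
time: 4.75
eef_pos: [0.5568, -0.0027, 0.09]
orientation: [3.142, 0.0, 2.909]
wrist_force: [-0.7, 0.1, -0.1]
gripper_width: 0.0001
finger_force: 0.0
```

Run:
```python
from station import *
import cv2,numpy as np
a=cv2.resize(camera('wrist')[200:350,220:420],(400,300))
c=cv2.resize(camera('scene')[190:250,275:355],(400,300),interpolation=cv2.INTER_CUBIC)
cv2.imwrite('pics/w2.png',np.hstack([a,c])[:,:,::-1])
```

```text
(no output)
```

View pics/w2.png

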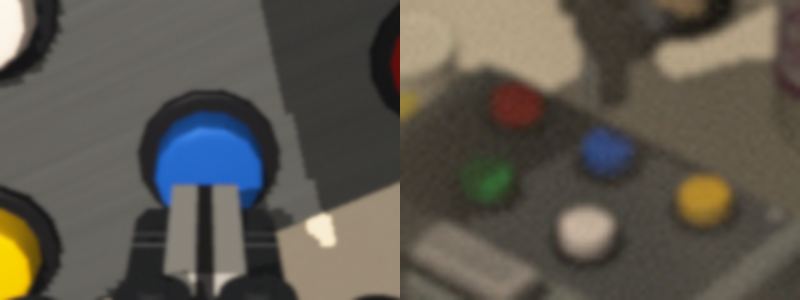

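The tip ends short of blue in the scene view, at (317,211), about 11 px above the projected TCP, and it is not touching. In the wrist view the finger ends at about (321,292). I'll triangulate the real tip.

Run:
```python
from station import *
from h import *
from scipy.optimize import least_squares
s=read_state();t=s['eef_pos'];ms=camera_model('scene');mw=camera_model('wrist')
print(t,proj(ms,t),proj(mw,t),mw['eye'],mw['orientation'])
r=least_squares(lambda p:np.r_[proj(ms,p)-[317,211],proj(mw,p)-[321,292]],t);print(r.x,r.x-t,r.fun)
print('front edge', [proj(mw,t+[dx,0,dz]).round(0) for dx in(0,.01) for dz in (0,.01,.02)])
# tip half-width check: finger pair width px in wrist (165..243)/2 = 39px
f=240/np.tan(np.radians(mw['fov_y']/2));print('depth if 29mm/22mm wide',f*.029/39,f*.022/39, 'tcp depth',(R.from_euler('xyz',mw['orientation']).inv().apply(t-mw['eye'])))
# blue in this wrist view
print('blue',ray(mw,220+208/2,200+168/2,.1))
```

```text
[ 0.55680713 -0.00276358  0.08995187] [316.00259221 221.93032352] [321.60137599 277.55538811] [0.48228237 0.01507278 0.26957295] [ 2.83782129e+00 -4.29430013e-05  1.33842268e+00]
[ 0.55032841 -0.00148228  0.12207826] [-0.00647872  0.0012813   0.0321264 ] [-3.30456191  2.18536811 -0.03651745  0.6415112 ]
front edge [array([322., 278.]), array([322., 285.]), array([322., 294.]), array([326., 294.]), array([326., 303.]), array([326., 313.])]
depth if 29mm/22mm wide 0.27613690580389577 0.20948316992019678 tcp depth [-0.00020252  0.01939233  0.19431857]
blue [ 0.55628281 -0.0014049   0.1       ]
```

The visible tip is roughly 20–30 mm above the reported TCP, and there's still no force. I'll feel my way down.

Emit:
apply_moves(
  series=[
    [[0,0,0,0.05,0],[0,0,0,0.05,0],[0,0,0,0.05,0],[0,0,0,0.05,0],[0,0,0,0,0]],
  ],
)

```text
time: 5.48
eef_pos: [0.5566, -0.0028, 0.0817]
orientation: [-3.142, -0.0, 2.909]
wrist_force: [-0.2, -0.1, -0.1]
gripper_width: -0.0004
finger_force: 0.0
```

Run:
```python
from station import *
s=read_state();print(s['eef_pos'],s['wrist_force'],s['wrist_torque'],s['joint_efforts'])
```

```text
[ 0.55664383 -0.0027658   0.08171205] [-0.23949524 -0.11410515 -0.07405076] [ 0.00444894  0.008962   -0.00689171] [ 8.86754715e-03 -5.95231926e+01  5.71526214e+00 -2.50353098e+01
 -1.65098598e-03 -4.54493822e-02  1.36925539e-02]
```

Emit:
apply_moves(
  series=[
    [[0,0,0,0.05,0],[0,0,0,0.05,0],[0,0,0,0.05,0],[0,0,0,0,0],[0,0,0,0,0]],
  ],
)

```text
time: 6.1
eef_pos: [0.5568, -0.0027, 0.0759]
orientation: [3.142, -0.0, 2.909]
wrist_force: [-0.1, -0.4, 1.1]
gripper_width: -0.0001
finger_force: 0.0
```

Run:
```python
from station import *
import cv2,numpy as np
a=cv2.resize(camera('wrist')[200:350,220:420],(400,300))
c=cv2.resize(camera('scene')[190:250,275:355],(400,300),interpolation=cv2.INTER_CUBIC)
cv2.imwrite('pics/w3.png',np.hstack([a,c])[:,:,::-1]); s=read_state();print(s['eef_pos'],s['wrist_force'])
```

```text
[ 0.55683247 -0.00276154  0.075973  ] [ 0.28073532 -0.06792436 -0.33443906]
```

View pics/w3.png

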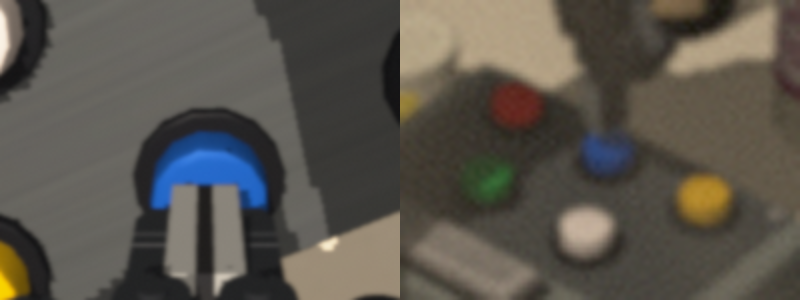

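The tip is nearly at blue in the scene view (row ~216) and the button still looks up. Continuing.

Emit:
apply_moves(
  series=[
    [[0,0,0,0.05,0],[0,0,0,0.05,0],[0,0,0,0.05,0],[0,0,0,0,0],[0,0,0,0,0]],
  ],
)

```text
time: 6.82
eef_pos: [0.5568, -0.0027, 0.0699]
orientation: [3.142, -0.0, 2.909]
wrist_force: [-0.0, 0.8, 0.5]
gripper_width: -0.0003
finger_force: 0.0
```

Emit:
apply_moves(
  series=[
    [[0,0,0,0.05,0],[0,0,0,0.05,0],[0,0,0,0,0],[0,0,0,0,0],[0,0,0,0,0]],
  ],
)

```text
time: 7.45
eef_pos: [0.5568, -0.0028, 0.066]
orientation: [3.142, 0.0, 2.909]
wrist_force: [-0.5, -0.3, -0.4]
gripper_width: 0.0001
finger_force: 0.0
```

Run:
```python
from station import *
from h import *
ims={'scene':camera('scene'),'top':camera('top')}
w=camera('wrist')
a=cv2.resize(w[200:350,220:420],(400,300))
c=cv2.resize(ims['scene'][190:250,275:355],(400,300),interpolation=cv2.INTER_CUBIC)
cv2.imwrite('pics/w4.png',np.hstack([a,c])[:,:,::-1]); s=read_state();print(s['eef_pos'],s['wrist_force'])
```

```text
[ 0.55681024 -0.0027611   0.06595047] [-0.03272662  0.66491887 -0.32306645]
```

View pics/w4.png

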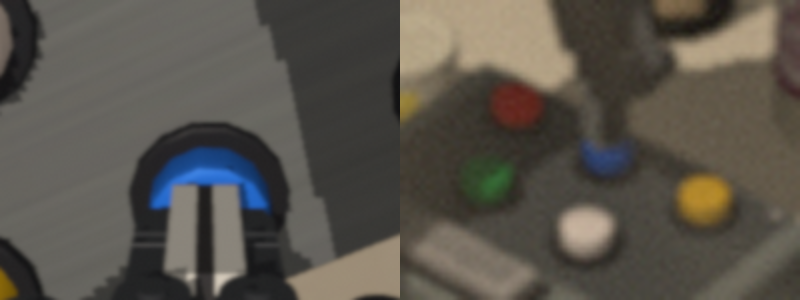

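The tip is now right over blue's centre, consistent with an offset of about 32 mm. Small steps from here.

Emit:
apply_moves(
  series=[
    [[0,0,0,0.05,0],[0,0,0,0.05,0],[0,0,0,0,0],[0,0,0,0,0],[0,0,0,0,0]],
  ],
)

```text
time: 8.22
eef_pos: [0.5567, -0.0028, 0.0618]
orientation: [-3.142, -0.0, 2.909]
wrist_force: [-1.1, 0.4, 0.4]
gripper_width: 0.0
finger_force: 0.0
```

Emit:
apply_moves(
  series=[
    [[0,0,0,0.05,0],[0,0,0,0.05,0],[0,0,0,0.0,0],[0,0,0,0,0],[0,0,0,0,0]],
  ],
)

```text
time: 8.85
eef_pos: [0.5567, -0.0027, 0.0578]
orientation: [-3.142, -0.0, 2.909]
wrist_force: [-0.2, -0.9, -0.2]
gripper_width: -0.0001
finger_force: 0.0
```

Emit:
apply_moves(
  series=[
    [[0,0,0,0,0],[0,0,0,0,0],[0,0,0,0.03,0],[0,0,0,0.03,0],[0,0,0,0.03,0]],
  ],
)

```text
time: 9.48
eef_pos: [0.5569, -0.0027, 0.0548]
orientation: [3.141, 0.0, 2.909]
wrist_force: [-4.5, -0.2, 18.9]
gripper_width: 0.0001
finger_force: 9.6
```

Run:
```python
from station import *
from h import *
w=camera('wrist')
a=cv2.resize(w[200:350,220:420],(400,300))
c=cv2.resize(camera('scene')[190:250,275:355],(400,300),interpolation=cv2.INTER_CUBIC)
cv2.imwrite('pics/w5.png',np.hstack([a,c])[:,:,::-1]); s=read_state();print(s['eef_pos'],s['wrist_force'])
```

```text
[ 0.55685748 -0.00274346  0.05487202] [-2.63283703 -0.35410628 10.4475704 ]
```

View pics/w5.png

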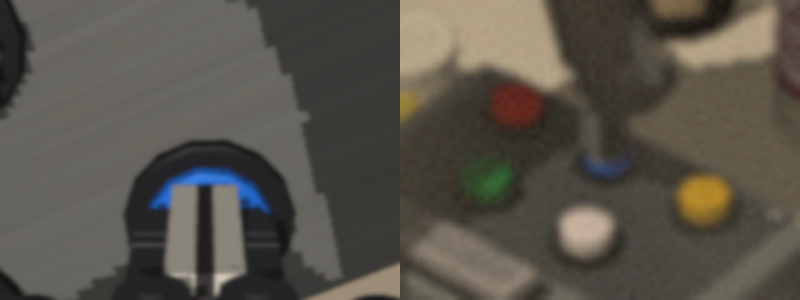

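Force of 10–19 N, more than the 5 N friction, and blue is visibly down: it has bottomed at TCP z ≈ 0.0545, so the tip is really about 37 mm above the reported TCP. Lifting and going to yellow.

Emit:
apply_moves(
  series=[
    [[0,0,0,-1,0],[0,-0.36,-0.73,0,0],[0,-0.35,-0.73,0,0],[0,0,0,0,0],[0,0,0,0,0]],
  ],
)

```text
time: 10.2
eef_pos: [0.5707, -0.0655, 0.0939]
orientation: [3.141, -0.001, 2.909]
wrist_force: [-0.2, 0.4, -1.4]
gripper_width: 0.0003
finger_force: 0.0
```

Run:
```python
from station import *
from h import *
w=camera('wrist');mw=camera_model('wrist');s=read_state();print(s['eef_pos'],s['wrist_force'])
cv2.imwrite('pics/w6.png',w[:,:,::-1])
for q,p in dict(blue=(.557,-.0028,.092),yellow=(.571,-.066,.1),red=(.546,.061,.1),white=(.506,-.048,.1)).items(): print(q,proj(mw,p))
```

```text
[ 0.57065436 -0.06504287  0.09395673] [-0.35971839  0.45004152 -0.45986961]
blue [435.14021848 225.59493939]
yellow [319.97470784 283.18679289]
red [573.10503288 177.42352798]
white [325.48660471 146.59372555]
```

View pics/w6.png

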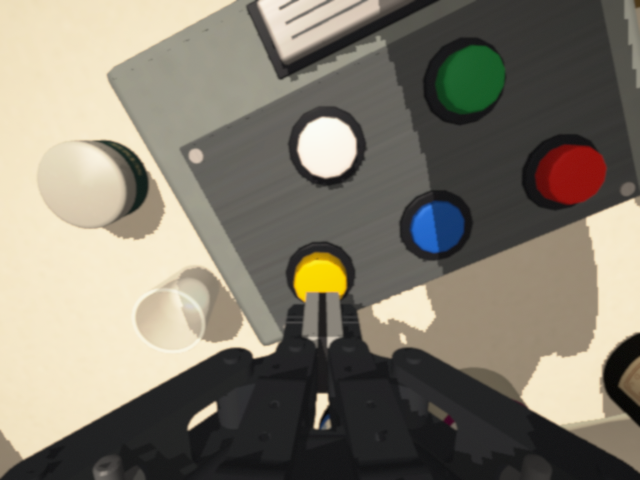

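Blue (438,228) is down flush; yellow (320,279), red (571,174) and white (327,147) match the predictions. The glass at (170,310) is clear of the tips. Pressing yellow.

Emit:
apply_moves(
  series=[
    [[0,0,0,0.6,0],[0,0,0,0.15,0],[0,0,0,0.1,0],[0,0,0,0.1,0],[0,0,0,0.05,0]],
  ],
)

```text
time: 10.88
eef_pos: [0.5712, -0.0656, 0.0548]
orientation: [3.141, 0.001, 2.909]
wrist_force: [-6.0, 2.5, 20.2]
gripper_width: 0.0
finger_force: 10.2
```

Emit:
apply_moves(
  series=[
    [[0,0,0,-1,0],[0,0.45,0.97,0,0],[0,0.45,0.97,0,0],[0,0.44,0.98,0,0],[0,0,0,0,0]],
  ],
)

```text
time: 11.5
eef_pos: [0.5454, 0.0641, 0.0943]
orientation: [3.14, -0.0, 2.915]
wrist_force: [0.1, -0.3, 0.1]
gripper_width: 0.0
finger_force: 0.0
```

Run:
```python
from station import *
from h import *
w=camera('wrist');mw=camera_model('wrist');print(read_state()['eef_pos'])
for q,p in dict(blue=(.557,-.0028,.092),yellow=(.571,-.066,.092),yup=(.571,-.066,.1),red=(.546,.061,.1)).items():
    u,v=proj(mw,p);print(q,(u,v),end=' ')
    hsv=cv2.cvtColor(w,cv2.COLOR_RGB2HSV);h,s_,_=cv2.split(hsv)
    hh={'b':h*0+(abs(h.astype(int)-108)<12),'y':(abs(h.astype(int)-25)<6)*1,'r':((h<6)|(h>174))*1}[q[0]]
    m=((hh>0)&(s_>170));ys,xs=np.nonzero(m);k=np.hypot(xs-u,ys-v)<45;print(xs[k].mean(),ys[k].mean(),k.sum())
```

```text
[0.54589186 0.06135677 0.09445101]
blue (np.float64(212.56608346742559), np.float64(318.4657830913702)) 211.38740782756665 320.27906976744185 1763
yellow (np.float64(114.92866863286739), np.float64(362.05956735515707)) 111.29181286549708 362.10818713450294 1710
yup (np.float64(107.2251773205179), np.float64(370.9291627227539)) 111.29181286549708 362.10818713450294 1710
red (np.float64(320.912077010963), np.float64(282.1771209892475)) 319.2394936708861 274.0567088607595 1975
```

Yellow projects as down, and the tip is on red. Pressing red.

Emit:
apply_moves(
  series=[
    [[0,0,0,0.6,0],[0,0,0,0.15,0],[0,0,0,0.1,0],[0,0,0,0.1,0],[0,0,0,0.06,0]],
  ],
)

```text
time: 12.18
eef_pos: [0.5464, 0.0592, 0.0546]
orientation: [3.141, 0.001, 2.908]
wrist_force: [-7.7, -4.3, 27.4]
gripper_width: 0.0002
finger_force: 13.7
```

Emit:
apply_moves(
  series=[
    [[0,0,0,-1,0],[0,0.65,-0.9,0,0],[0,0.65,-0.89,0,0],[0,0.64,-0.89,0,0],[0,0,0,0,0]],
  ],
)

```text
time: 12.8
eef_pos: [0.4433, -0.0283, 0.0941]
orientation: [3.141, -0.001, 2.905]
wrist_force: [0.6, 0.1, 0.8]
gripper_width: -0.0002
finger_force: 0.0
```

Run:
```python
from station import *
from h import *
w=camera('wrist');mw=camera_model('wrist');s=read_state();print(s['eef_pos'],s['wrist_force'])
u,v=proj(mw,(.446,-.026,.096));print(u,v)
cv2.circle(w,(int(u),int(v)),4,(255,0,0),2);cv2.imwrite('pics/w7.png',w[:,:,::-1])
```

```text
[ 0.44522582 -0.02694978  0.09434473] [ 1.15384794 -0.1080053   0.58667569]
323.78655164451663 279.8037099691235
```

View pics/w7.png

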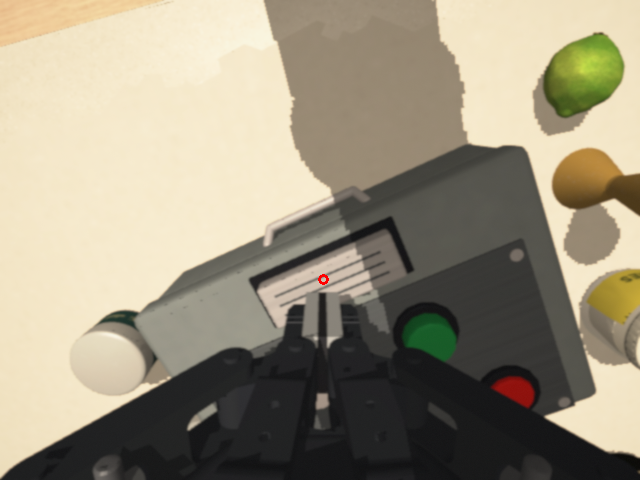

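Projected target (324,280) lies on the plate, whose centre is about (332,275). Red looks down and green up. Pressing the plate and holding.

Emit:
apply_moves(
  series=[
    [[0,0,0,0.65,0],[0,0,0,0.2,0],[0,0,0,0.15,0],[0,0,0,0.12,0],[0,0,0,0,0]],
  ],
)

```text
time: 13.48
eef_pos: [0.446, -0.0257, 0.0507]
orientation: [3.14, 0.0, 2.909]
wrist_force: [-8.9, 4.2, 30.4]
gripper_width: -0.0
finger_force: 14.7
```

Run:
```python
from station import *
s=read_state();print(s['time'],s['eef_pos'],s['wrist_force'],s['finger_force'])
```

```text
13.475 [ 0.44602913 -0.02567679  0.05073367] [-8.85125567  4.23778826 30.37497505] 14.747183416038752
```

The plate bottomed at the expected height with about 30 N. Handing in.

```bash
python3 -c "
from station import *
print(close_job())"
```

```text
the job is handed in; nothing more can be done
None
```

I pressed blue, yellow and red fully down in that order, then handed the job in at about 13.5 s with the fingers holding the release plate down at about 30 N. Green and white were never pressed and I saw no bystander contact, but the hand-in call returned no verdict.

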